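# Shut and pin a loaded cheroot mould and keep it pressed

### The job

The cheroot mould is loaded: lay the aluminium retaining bar across the front of the lower half, seated in both end notches, then swing the lid fully shut and push the red-handled pin fully home through the hasp into the lower half. Let go of the pin and finish while holding the mould shut: press firmly down on top of the closed lid with the fingers and keep pressing, because the gum is still setting. Leave the cups, jar, bundle and hand tools around it where they are.

Things in the scene. Friction and masses are not known exactly. Their poses are not given: they have to be found in the camera images.
- mould: Lower half of a two-part wooden cheroot mould, screwed down: 150 (x) x 244 (y) x 58 mm high, six green cheroots in its grooves, tops 64 mm up. Origin under its centre at bench level, x to the hinge at the back, z up; its front (-x) faces the robot. The front 40 mm is an open channel, floor 40 mm up; in the middle 60 mm of the width a finger scoop continues that floor 45 mm farther back.
- notch_left (a point): Centre of the floor of the left (+y) notch for the bar, 50 mm above the bench, 55 mm in front of the mould's centre, in a 22 mm wide (y) cheek at the end of the channel. The notch is 21 mm wide front to back and 8 mm deep, its mouth bevelled to 29 mm.
- notch_right (a point): The same for the right (-y) notch; between the two the bar spans the open channel.
- pin_hole (a point): Centre of the mouth of the pin hole in the front face of the lower half, 26 mm above the bench: 13 mm wide, level, running straight back along the mould's +x for 65 mm.
- lid (a joint): Angle of the upper half (lid), rad: 0 shut, 1.57 upright, stop at 1.75. The hinge is stiff: the lid stays where it is left; 2 to 6 N near its free edge moves it. Lid 150 x 244 mm, 0.45 kg; shut, its smooth top is 78 mm above the bench, with a 10 mm batten 99 mm to either side of the middle and the hasp's 3 mm leaf on the front 36 mm of the middle. Shut, it clears the seated bar by 2 mm.
- hinge (a point): Middle of the hinge axis (along the mould's y), at the back of the mould 58 mm above the bench.
- lid_top (a point): Point on the lid's smooth outer face, in its middle, 105 mm from the hinge axis and 20 mm outside the hinge plane; a good place to push it shut and to press. Its axes turn with the lid (the shut lid's are the mould's).
- hasp_hole (a point): Centre of the front of the 13 mm hole in the lid's steel hasp, a 38 mm wide, 4 mm thick plate that hangs from the lid's front edge over the lower half's front face. With the lid shut it lies 6 mm in front of pin_hole, in line with it. On the open, upright lid the hasp sticks out level at the free edge, 46 mm towards the robot, about 0.22 m above the bench.
- bar: Loose aluminium retaining bar 16 (x) x 236 (y) x 18 mm (z), about 0.18 kg, lying flat on the bench. Origin under its centre. Seated, it spans the two notches along the mould's y, underside 50 mm up and top 68 mm up; end for end it is the same.
- pin: Loose locking pin, 70 g, lying level: square red handle 24 x 24 mm, 70 mm long with its brass collar, then a 10 mm steel shaft 60 mm long with a tapered nose. Origin on the axis at the collar's front (12 mm above the bench as it lies); x along the shaft, handle on -x. Home: collar against the hasp, 81 mm in front of the mould's centre. Held 42 mm behind the collar, a gripper's body clears the lid.
- pin_tip (a point): Tip of the pin's nose, on the axis 60 mm in front of the collar.
- paste_cup: Black lacquer cup, 72 mm wide, 58 mm high, origin under its centre. Leave alone.
- bundle: Round upright bundle of cheroots, 80 mm wide, 104 mm high, origin under its centre. Leave alone.
- jar_green: Green lidded jar, 68 mm wide, 85 mm high, origin under its centre. Leave alone.
- cup_red: Red lacquer cup, 68 mm wide, 75 mm high, origin under its centre. Leave alone.
- roller: Rolling rod lying on the bench: thick grey half on -x, thin black half on +x, 240 mm long, 28 mm high. Leave alone.
- tamper: Wooden hand tamper lying on the bench, 130 mm long, head on +x 45 mm high. Leave alone.
Not all that is in view belongs to the job. Of the things that look like the pin, take the one that is farthest to the robot's left at the start.

How it is judged:
By the outcome, as a careful person would: the job done as asked, in the order asked, and still so for the second after the job is handed in, while the arm keeps its last pose, push and grip.
It also fails if it takes over 72 s, if anything falls off the work surface, if the arm or the gripper's body presses on something with over 40 N, if the wrist force passes 120 N, or if a joint passes its speed limit or range.

### The arm

A 7-joint arm with a two-finger parallel gripper is mounted at the origin on the work surface. World frame = base frame: x ahead of the robot, y to its left, z up, the work surface at z = 0. Lengths are in mm, angles in rad, forces in N, time in s.
With the tool pointing down it reaches from about 425 to 925 mm from the base axis. Payload 6.8 kg.
Tool frame: the origin (TCP) lies at the very end of the fingers, on their centre line; the grasp point (between the pads) lies 19 mm behind it; z points along the fingers, y is the line along which they close (so a half turn about z gives the same grasp; the last joint's range is limited). The gripper opens to 88 mm and grips with 3 to 60 N. Pads are 20 mm wide; open, the fingers measure 115 mm over their backs; the gripper's body (75 mm by 178 mm) begins 61 mm behind the grasp point.
Start: joints at [-1.395, 0.477, 0.022, 1.555, -0.011, 1.109, -0.083], TCP at [189, 648.017, 222.664] pointing down, gripper open.
Joint ranges: [-2.96, 2.96], [-0.34, 2.1], [-1.41, 1.46], [0.24, 2.44], [-1.37, 4.51], [0.17, 1.92], [-2.96, 2.96]. Speed limits (rad/s): [2.39, 2.39, 3.14, 3.14, 3.14, 3.14, 3.14].

### API

Orientations are given as a unit quaternion [x, y, z, w].
In Python, from bench import ctrl, cams gives the robot as it stands.
- The arm moves only by the tool servo_tool, never from a script. Its argument "plan" is a list of rows, each a list of 7 numbers: the shift along the tool's x, y, z in cm, then the turn, a rotation vector about the tool's x, y, z in rad, then the closure in counts, from 0 (fully open) to 255 (shut). A call has 1 to 20 rows; each row shifts and turns the commanded pose from where the row before left it, along the tool's axes as they then stand; what a row does not reach is not made up. A row lasts 1/12 s, in which the tool goes at most 41.7 mm and 7.16 degrees, less where a joint would pass 70% of its speed; a pose out of reach is approached as far as the arm can. A call is refused whole if a number of a shift passes 4.17 or a number of a turn 0.125, either way. A call with a gripper value outside its range is refused whole. The fingers move at their own pace and stop on an object; the grip force is fixed at half the most. Time passes only in rows, so rows that do not move let the fingers close. It gives the time, the measured TCP pose, the force, the opening and the grip force at its end, in the units of the state.
- ctrl.sense(): the state, without advancing time (a new reading comes with each control period).
- cams.camera(name): name is "scene" or "top" or "wrist"; returns a dict with "pixels" (420x560x3 uint8, red, green, blue), "fovy" (degrees; the focal length in pixels is half the picture's height over the tangent of half this angle, whatever the lens; pixels are square), "cx", "cy" (the principal point, pixels), "rvec" (rotation vector, rad) and "tvec" (3), from world to camera coordinates, as OpenCV has them; the wrist camera has in their place "hand_eye" (4x4, takes a point from camera to tool coordinates, whose origin is the TCP and whose axes are the flange's). Camera axes: x right, y down, z forward; pixel columns grow to the right and rows downward; lengths in mm; the calibration is good to about 2 mm. A picture is of the moment at which its call begins: read the wrist's pose just before it. There is no depth.
- ctrl.close_job(): hands the job in; it is judged then, once.
The state is a dict: "time": time; "joints": joint angles; "joint_velocities": joint speeds; "joint_efforts": joint torques, N m; "position": TCP position; "eef_rot": TCP orientation; "force": force on the tool from outside, world axes, zero at the start; "torque": the same for the moment, N m; "width": finger opening in mm; "finger_force": force on a finger pad.
Only numpy, scipy, OpenCV 4.12 (cv2) and the standard library are available. Lean on these libraries where they do the work, as an engineer would, in place of code of your own. Each camera call takes 0.05 s, during which the arm holds its last target. There are 200 camera calls.

## Working session

There is one attempt and no reset: what is moved stays moved. The work goes in short steps, Python scripts to look and compute and a tool call to move; the robot and the scene stay as the last step left them, time stands still between calls to the robot, and variables do not carry over. Pictures are saved under pics/ and viewed, at most 10 in all, crops included, and the job is handed in when it is done.

Besides the shell and the picture viewer there is one more tool, called by a JSON object that holds its "name" and its "arguments". servo_tool: Moves the arm, as the interface text tells. Its arguments: {"type":"object","properties":{"plan":{"type":"array","items":{"type":"array","items":{"type":"number"}}}},"required":["plan"]}

```bash
ls; mkdir -p pics; cat > h.py <<'E'
import numpy as np, cv2
from scipy.spatial.transform import Rotation as R
from bench import ctrl, cams
def snap(name,f):
    s=ctrl.sense(); c=cams.camera(name)
    cv2.imwrite('pics/'+f+'.png',c['pixels'][:,:,::-1])
    d={k:v for k,v in c.items() if k!='pixels'}; d['pos']=s['position']; d['rot']=s['eef_rot']
    np.save('pics/'+f+'.npy',d,allow_pickle=True); return c
def geo(f):
    d=np.load('pics/'+f+'.npy',allow_pickle=True).item()
    fl=210/np.tan(np.radians(d['fovy'])/2)
    K=np.array([[fl,0,d['cx']],[0,fl,d['cy']],[0,0,1.]])
    if 'rvec' in d:
        Rm=R.from_rotvec(np.ravel(d['rvec'])).as_matrix(); t=np.ravel(d['tvec'])
        Rw=Rm.T; o=-Rm.T@t
    else:
        T=np.array(d['hand_eye']); Rt=R.from_quat(d['rot']).as_matrix()
        Rw=Rt@T[:3,:3]; o=Rt@T[:3,3]+np.array(d['pos'])
    return K,Rw,o
def pt(f,u,v,z):
    K,Rw,o=geo(f); r=Rw@np.linalg.solve(K,[u,v,1.]); return o+r*(z-o[2])/r[2]
def proj(f,p):
    K,Rw,o=geo(f); q=K@(Rw.T@(np.array(p,float)-o)); return q[:2]/q[2]
def crop(f,x0,y0,w,h,k,out):
    im=cv2.imread('pics/'+f+'.png')[y0:y0+h,x0:x0+w]
    cv2.imwrite('pics/'+out+'.png',cv2.resize(im,None,fx=k,fy=k,interpolation=cv2.INTER_CUBIC))
E
python3 - <<'E'
from h import *
a=snap('top','t0')['pixels'];b=snap('scene','s0')['pixels']
for f in('t0','s0'):
    K,Rw,o=geo(f);print(K[0],o,Rw[:,2])
s=ctrl.sense();print(s)
print({k:v for k,v in cams.camera('wrist').items() if k!='pixels'})
E
```

```text
pics
[447.72765686   0.         277.43702473] [ 464.50376057  -24.26840631 1190.4677937 ] [ 0.06654506  0.01399965 -0.9976852 ]
[434.72808035   0.         276.5670989 ] [1144.08950467  726.17875003  773.33663324] [-0.52668754 -0.61454234 -0.58731417]
{'time': 0.1, 'joints': array([-1.3950857 ,  0.47770341,  0.02234912,  1.55632295, -0.01146333,
        1.10926772, -0.08304464]), 'joint_velocities': array([ 0.00023188,  0.00021971,  0.00060384, -0.00349838,  0.00029066,
        0.00109667,  0.00054842]), 'joint_efforts': array([ 3.69886533e-03, -5.84089923e+01,  1.53932054e+00, -2.73317277e+01,
       -5.42785751e-02,  1.30532373e-02,  2.73989036e-05]), 'position': array([188.8886814 , 647.49027574, 221.80098462]), 'eef_rot': array([ 1.41386766e-01,  9.89954122e-01, -7.85730360e-04, -3.71210298e-05]), 'force': array([-0.16193833,  0.4792498 ,  0.18476935]), 'torque': array([-0.04582224, -0.04980962,  0.04495574]), 'finger_force': 0.0, 'width': 87.77999402673926}
{'fovy': 63.6716514816332, 'cx': 279.33897821131603, 'cy': 209.67837410333934, 'hand_eye': array([[ 3.21522336e-04, -9.62001945e-01, -2.73042405e-01,
         7.44453134e+01],
       [ 9.99999701e-01,  1.17204315e-04,  7.64611856e-04,
         1.28771567e+00],
       [-7.03556344e-04, -2.73042569e-01,  9.62001695e-01,
        -1.61930285e+02],
       [ 0.00000000e+00,  0.00000000e+00,  0.00000000e+00,
         1.00000000e+00]])}
```

View pics/t0.png

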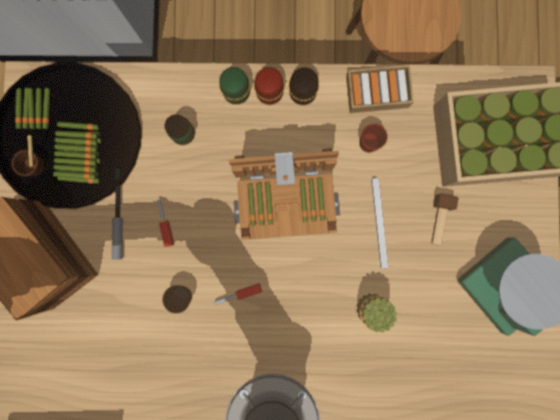

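View pics/s0.png

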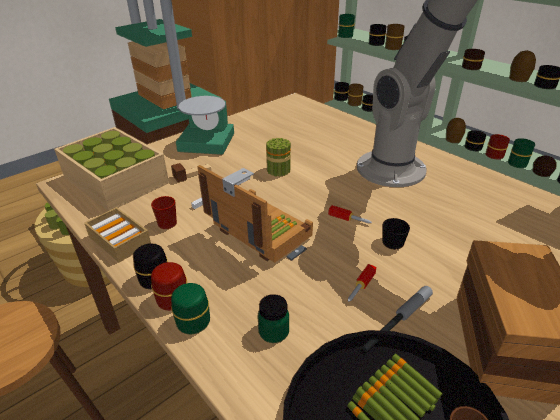

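The top view shows the mould centred near (287,205), with its front facing down towards the robot. The bar is at (380,222), lying along x. The pin farthest left is at (165,225), handle towards the robot; the other one, at (240,293), is the decoy.

```bash
python3 - <<'E'
from h import *
im=cv2.imread('pics/t0.png')
a=cv2.resize(im[140:280,140:400],None,fx=3,fy=3,interpolation=cv2.INTER_CUBIC)
cv2.imwrite('pics/t0c.png',a)
for n,u,v,z in [('bar far',375.5,178,18),('bar near',384,267,18),('pinhandle end',168,245,12),('pin tip',160,199,12),('decoy',240,293,12),('bundle',379,314,104),('cupblk',177,299,58),('jarL',180,128,85)]: print(n,pt('t0',u,v,z).round(0))
E
```

```text
bar far [ 634. -265.   18.]
bar near [ 401. -286.   18.]
pinhandle end [451. 279.  12.]
pin tip [572. 304.  12.]
decoy [329.  87.  12.]
bundle [ 294. -255.  104.]
cupblk [317. 241.  58.]
jarL [745. 239.  85.]
```

View pics/t0c.png

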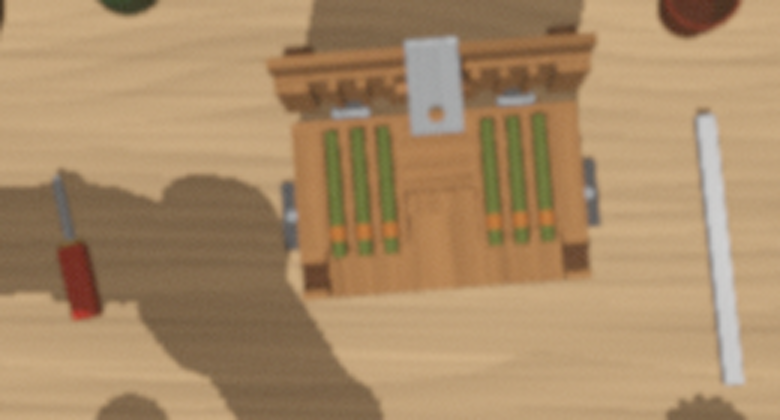

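```bash
python3 - <<'E'
from h import *
L=pt('t0',140+305/3,140+297/3,58);Rr=pt('t0',140+591/3,140+277/3,58)
d=L-Rr; print(L,Rr,np.linalg.norm(d)); yaw=np.arctan2(-d[0],d[1]); print('yaw',yaw)
ex=np.array([np.cos(yaw),np.sin(yaw),0]);ey=np.array([-np.sin(yaw),np.cos(yaw),0])
c=(L+Rr)/2+75*ex; print('mould',c)
for n,x,y in(('nl',316,275),('nr',576,256)):
    p=pt('t0',140+x/3,140+y/3,54); print(n,(p-c)@ex,(p-c)@ey)
for n,x,y,z in (('tip',58,172,12),('collar',72,241,16),('end',85,316,20)): print(n,pt('t0',140+x/3,140+y/3,z))
for n,x,y,z in (('barfar',705,114,18),('barnear',733,384,18)): print(n,pt('t0',140+x/3,140+y/3,z))
E
```

```text
[469.00124921  81.17624093  58.        ] [ 488.71809548 -159.300994     58.        ] 241.2841779835306
yaw 0.08180750188856133
mould [553.60884475 -32.93365528  58.        ]
nl -57.05673785615677 110.52183880689371
nr -56.39699148378163 -109.89124932349553
tip [576.84075538 306.06583105  12.        ]
collar [515.75290965 290.78659199  16.        ]
end [450.28314701 276.43037755  20.        ]
barfar [ 633.55776523 -263.36497468   18.        ]
barnear [ 398.58026929 -286.98251241   18.        ]
```

```bash
python3 - <<'E'
from h import *
yaw=.0818;ex=np.array([np.cos(yaw),np.sin(yaw),0]);ey=np.array([-np.sin(yaw),np.cos(yaw),0]);c=np.array([553.6,-32.9,0])
for x,y,z in((436,134,205),(436,134,220),(436,114,220),(431,38,223)):
    p=pt('t0',140+x/3,140+y/3,z); print((p-c)@ex,(p-c)@ey)
for x,y in((406,38),(458,37),(410,135),(465,132)): print(x,y)
E
```

```text
36.41625233953794 2.73224482389239
34.52107170512474 2.93241018316458
49.1281955495195 1.8974720297574734
104.56878888088316 1.6321871607380842
406 38
458 37
410 135
465 132
```

{"name": "servo_tool", "arguments": {"plan": [[4,0,-1,0,0,0.12,0],[4,0,0,0,0,0.12,0],[4,0,0,0,0,0.12,0],[4,0,0,0,0,0.12,0]]}}

```text
time: 0.48
position: [45.1, 719.0, 232.9]
eef_rot: [0.375, 0.927, -0.0, -0.0]
force: [-0.5, 1.0, 0.3]
width: 87.8
finger_force: 0.0
```

{"name": "servo_tool", "arguments": {"plan": [[0,0,-1,0,0,0.114,0],[0,0,-1,0,0,0.114,0],[0,0,-1,0,0,0.114,0],[0,0,0,0,0,0.114,0],[0,0,0,0,0,0.114,0],[0,0,0,0,0,0.114,0],[0,0,0,0,0,0.114,0],[-4,3.7,0,0,0,0,0],[-4,3.7,0,0,0,0,0],[-4,3.7,0,0,0,0,0],[-4,3.7,0,0,0,0,0],[-4,3.7,0,0,0,0,0],[-4,3.7,0,0,0,0,0],[-4,3.7,0,0,0,0,0],[-4,3.7,0,0,0,0,0],[-4,3.7,0,0,0,0,0],[-4,3.7,0,0,0,0,0],[-4,3.7,0,0,0,0,0]]}}

```text
time: 1.98
position: [362.3, 383.5, 262.7]
eef_rot: [0.704, 0.71, 0.0, -0.0]
force: [0.8, -0.0, -0.9]
width: 87.7
finger_force: 0.0
```

{"name": "servo_tool", "arguments": {"plan": [[-2,3,0,0,0,0,0],[-2,3,0,0,0,0,0],[-2,3,0,0,0,0,0],[-2,3,0,0,0,0,0],[-2,2,0,0,0,0,0],[0,0,0,0,0,0,0],[0,0,0,0,0,0,0]]}}

```text
time: 2.57
position: [503.3, 284.7, 262.4]
eef_rot: [0.705, 0.709, -0.0, 0.0]
force: [-1.2, 0.9, 0.4]
width: 87.9
finger_force: 0.0
```

```bash
python3 - <<'E'
from h import *
snap('wrist','w1'); s=ctrl.sense(); print(s['position'],s['joints'],s['time'])
E
```

```text
[502.10667716 286.37273273 262.30712288] [-1.04532597  0.30393807  0.52762143  1.77435376 -0.16940607  1.10915657
 -0.45378472] 2.6167
```

View pics/w1.png

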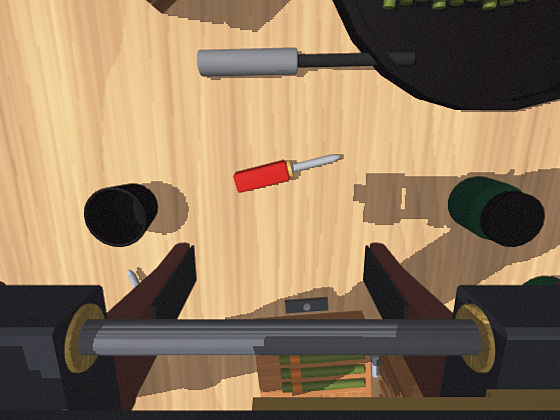

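The wrist picture shows the pin's tip at (341,156), its collar front at (294,169) and its handle end at about (237,184).

```bash
python3 - <<'E'
from h import *
t=pt('w1',341,156,11);c=pt('w1',293,169,12);e1=pt('w1',236,174,24);e2=pt('w1',242,192,24)
print(t,c,e1,e2,(e1+e2)/2,np.linalg.norm(t-c),np.linalg.norm(e1-e2))
e=(e1+e2)/2; d=t-e; print(np.linalg.norm(d[:2]),np.arctan2(d[1],d[0]))
E
```

```text
[578.95556281 311.64493409  11.        ] [520.82365707 295.62076332  12.        ] [452.33850754 291.16137496  24.        ] [458.95617664 269.17594233  24.        ] [455.64734209 280.16865864  24.        ] 60.30831214903942 22.959808192597276
127.26222225692753 0.24992780457308134
```

{"name": "servo_tool", "arguments": {"plan": [[-4,0,0,0,0,0,0],[-4,0,0,0,0,0,0],[-4,0,0,0,0,0,0],[-4,0,0,0,0,0,0],[-4,0,0,0,0,0,0],[-4,0,0,0,0,0,0],[-4,0,0,0,0,0,0],[-4,0,0,0,0,0,0],[-1.5,0,0,0,0,0,0],[0,0,0,0,0,0,0],[0,0,0,0,0,0,0]]}}

```text
time: 3.53
position: [505.1, -47.3, 262.6]
eef_rot: [0.704, 0.71, 0.0, -0.0]
force: [-0.0, 0.2, 0.5]
width: 87.7
finger_force: 0.0
```

```bash
python3 - <<'E'
from h import *
snap('wrist','w2'); s=ctrl.sense(); print(s['position'],s['joints'],s['time'])
E
```

```text
[505.25325723 -46.16626278 262.49302575] [-0.64664903  0.17776625  0.70832474  1.93703256 -0.1324788   1.07308789
  0.12907383] 3.5833
```

View pics/w2.png

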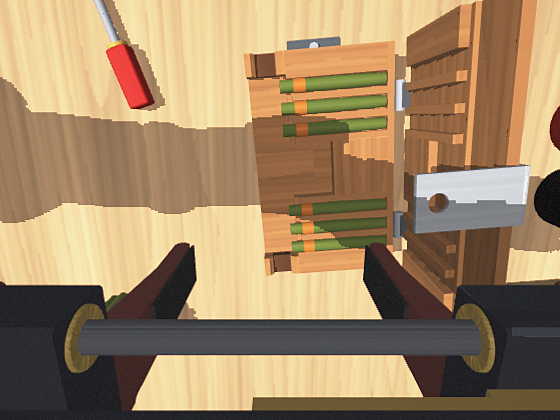

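This one shows the lower half's front top corners at about (245,54) and (267,276). The notches are at about (262,65) and (281,263).

```bash
python3 - <<'E'
from h import *
im=cv2.imread('pics/w2.png')
k=5
a=cv2.resize(im[40:100,235:315],None,fx=k,fy=k,interpolation=cv2.INTER_CUBIC)
b=cv2.resize(im[230:290,235:315],None,fx=k,fy=k,interpolation=cv2.INTER_CUBIC)
cv2.imwrite('pics/w2c.png',np.hstack([a,b]))
L=pt('w2',245,54,58);Rr=pt('w2',267,276,58);d=L-Rr
print(L,Rr,np.linalg.norm(d),np.arctan2(-d[0],d[1]))
E
```

```text
[470.3154786   85.99270001  58.        ] [ 492.23199034 -157.14086321   58.        ] 244.1193623084222 0.08989889307551722
```

View pics/w2c.png

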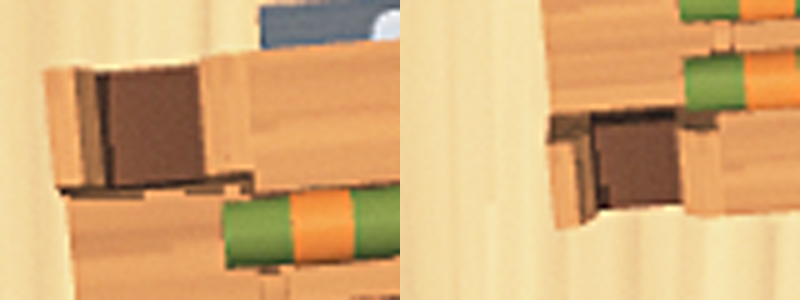

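{"name": "servo_tool", "arguments": {"plan": [[-4,0,0,0,0,0,0],[-4,0,0,0,0,0,0],[-4,0,0,0,0,0,0],[-4,0,0,0,0,0,0],[-2.5,0,0,0,0,0,0],[0,0,0,0,0,0,0],[0,0,0,0,0,0,0]]}}

```text
time: 4.17
position: [507.6, -232.3, 262.2]
eef_rot: [0.704, 0.71, -0.0, -0.0]
force: [-0.4, 1.0, -1.5]
width: 87.7
finger_force: 0.0
```

```bash
python3 - <<'E'
from h import *
snap('wrist','w3'); s=ctrl.sense(); print(s['position'],s['joints'],s['time'])
E
```

```text
[ 507.82809101 -230.96632494  262.11843837] [-0.30812452  0.30406854  0.78100375  1.83044887 -0.23896999  1.10473635
  0.57055777] 4.2167
```

View pics/w3.png

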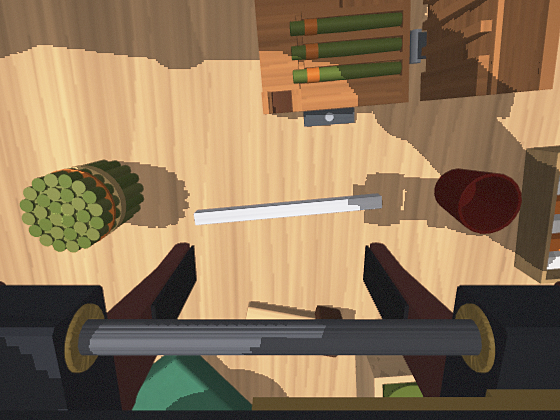

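The bar's top face runs from about (195,217.5) to (382,203). The notch floors are at (266,65.4) and (282.6,263) in w2.

```bash
python3 - <<'E'
from h import *
a=pt('w3',195,217.5,18);b=pt('w3',382,203,18);d=b-a
print('bar',(a+b)/2,np.linalg.norm(d),np.arctan2(d[1],d[0]))
l=pt('w2',266,65.4,50);r=pt('w2',282.6,263,50);d=l-r;print('notch',l,r,(l+r)/2,np.linalg.norm(d),np.arctan2(-d[0],d[1]))
print('floor widths',pt('w2',235+203/5,65,50)-pt('w2',235+108/5,65,50),pt('w2',235+282/5,263,50)-pt('w2',235+193/5,263,50))
r3=pt('w3',281,101,50);print('nr from w3',r3)
cr=pt('w3',264,112,58);print('corner w3',cr)
E
```

```text
bar [ 519.35345794 -271.97277635   18.        ] 234.08489070321892 0.09036490878019353
notch [490.93978541  76.69279949  50.        ] [ 510.73890769 -143.79601698   50.        ] [500.83934655 -33.55160874  50.        ] 221.37597753962717 0.089556297868882
floor widths [19.51000657  0.19346473  0.        ] [21.43197151  0.20515051  0.        ]
nr from w3 [ 509.0933636  -143.22079789   50.        ]
corner w3 [ 491.49905828 -154.58194837   58.        ]
```

{"name": "servo_tool", "arguments": {"plan": [[0,0,1,0,0,0.124,0],[0,0,1,0,0,0.124,0],[0,0,1,0,0,0.124,0],[0,0,1,0,0,0.124,0],[0,0,1,0,0,0.124,0],[0,0,1,0,0,0.124,0],[0,0,1,0,0,0.124,0],[0,0,1,0,0,0.124,0],[0,0,1,0,0,0.124,0],[0,0,1,0,0,0.124,0],[0,0,1,0,0,0.124,0],[0,0,1,0,0,0.124,0],[0.4,2.1,2,0,0,0,0],[0.4,2.1,2,0,0,0,0],[0,0,2,0,0,0,0],[0,0,0,0,0,0,0],[0,0,0,0,0,0,0]]}}

```text
time: 5.63
position: [519.1, -271.4, 81.7]
eef_rot: [0.999, 0.047, -0.001, -0.001]
force: [0.5, 0.6, 0.8]
width: 87.8
finger_force: 0.0
```

```bash
python3 - <<'E'
from h import *
s=ctrl.sense(); print(s['position'],s['joints'],s['time'])
M=R.from_quat(s['eef_rot']).as_matrix();print(M[:,1],np.arctan2(M[1,1],M[0,1]))
print((M.T@(np.array([519.4,-272,5])-s['position']))/10)
E
```

```text
[ 519.08268329 -271.40523139   81.66777649] [-0.27057494  0.70082606  0.91869958  1.92958375 -0.72445046  0.88644308
 -0.44842562] 5.6333
[ 0.09486724 -0.99548604 -0.00278387] -1.4757858360452203
[0.04141909 0.08356198 7.66650675]
```

{"name": "servo_tool", "arguments": {"plan": [[0,0,2,0,0,0,0],[0,0,2,0,0,0,0],[0,0.1,2,0,0,0,0],[0,0,1.6,0,0,0,0],[0,0,0,0,0,0,0],[0,0,0,0,0,0,255],[0,0,0,0,0,0,255],[0,0,0,0,0,0,255],[0,0,0,0,0,0,255],[0,0,0,0,0,0,255],[0,0,0,0,0,0,255],[0,0,0,0,0,0,255],[0,0,0,0,0,0,255]]}}

```text
time: 6.72
position: [518.9, -275.6, 6.7]
eef_rot: [0.999, 0.046, 0.0, 0.0]
force: [0.9, -0.1, 0.4]
width: 38.2
finger_force: 0.0
```

{"name": "servo_tool", "arguments": {"plan": [[0,0,0,0,0,0,255],[0,0,0,0,0,0,255],[0,0,0,0,0,0,255],[0,0,0,0,0,0,255],[0,0,0,0,0,0,255],[0,0,0,0,0,0,255]]}}

```text
time: 7.22
position: [518.8, -275.3, 6.6]
eef_rot: [0.999, 0.046, -0.0, -0.0]
force: [-0.2, 0.5, 0.4]
width: 15.5
finger_force: 30.0
```

```bash
python3 - <<'E'
from h import *
s=ctrl.sense(); print(s['position'],s['width'],s['finger_force'],s['time'],s['force'])
snap('wrist','w4')
E
```

```text
[ 518.80563762 -275.29849296    6.56312885] 15.487341116643183 29.980624616146088 7.2167 [-0.16019432  0.53344209  0.3773678 ]
```

{"name": "servo_tool", "arguments": {"plan": [[0,0,-2,0,0,0,255],[0,0,-3,0,0,0,255],[0,0,-3,0,0,0,255],[0,0,-3,0,0,0,255],[-1,0,0,0,0,-0.12,255],[-1,0,0,0,0,-0.12,255],[-1,0,0,0,0,-0.12,255],[-1,0,0,0,0,-0.12,255],[0,0,0,0,0,-0.12,255],[0,0,0,0,0,-0.12,255],[0,0,0,0,0,-0.12,255],[0,0,0,0,0,-0.12,255],[0,0,0,0,0,-0.12,255],[0,0,0,0,0,-0.12,255],[0,0,0,0,0,-0.12,255],[0,0,0,0,0,-0.12,255],[0,0,0,0,0,-0.12,255],[0,0,0,0,0,0,255],[0,0,0,0,0,0,255]]}}

```text
time: 8.85
position: [480.4, -286.3, 116.6]
eef_rot: [0.679, 0.734, 0.0, -0.0]
force: [-0.6, -0.6, -2.2]
width: 16.2
finger_force: 30.0
```

```bash
cat >> h.py <<'E'
def to(p):
    s=ctrl.sense();M=R.from_quat(s['eef_rot']).as_matrix()
    print('t',round(s['time'],2),'pos',s['position'].round(1),'phi',round(np.arctan2(M[1,1],M[0,1]),4),'tilt',M[:2,2].round(3),'w',round(s['width'],1),'F',s['force'].round(1))
    print('shift cm',((M.T@(np.array(p)-s['position']))/10).round(2))
E
python3 - <<'E'
from h import *
to([475,-35,110])
E
```

```text
t 8.85 pos [ 480.4 -286.3  116.6] phi 0.0768 tilt [0. 0.] w 16.2 F [-0.6 -0.6 -2.2]
shift cm [25.1   1.39  0.67]
```

{"name": "servo_tool", "arguments": {"plan": [[2,0.2,0,0,0,-0.012,255],[3.8,0.2,0,0,0,0,255],[3.8,0.2,0,0,0,0,255],[3.8,0.2,0,0,0,0,255],[3.8,0.2,0.2,0,0,0,255],[3.8,0.2,0.2,0,0,0,255],[2.5,0.1,0.2,0,0,0,255],[1.5,0,0,0,0,0,255],[0,0,0,0,0,0,255],[0,0,0,0,0,0,255]]}}

```text
time: 9.68
position: [470.7, -35.5, 110.6]
eef_rot: [0.674, 0.739, -0.0, 0.0]
force: [0.3, 0.8, -0.8]
width: 15.9
finger_force: 30.0
```

```bash
python3 - <<'E'
from h import *
to([500.5,-33.5,110])
snap('wrist','w5');snap('scene','s5')
E
```

```text
t 9.68 pos [470.7 -35.5 110.6] phi 0.0924 tilt [-0. -0.] w 15.9 F [ 0.3  0.8 -0.8]
shift cm [-0.08  2.99  0.06]
```

View pics/w5.png

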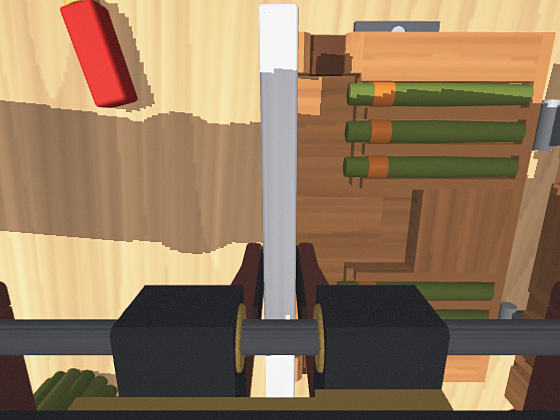

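The bar is held square in the fingers. Its left end is at (279,4) and its centre line at (279,100); the left notch floor is at about (330,55).

```bash
python3 - <<'E'
from h import *
e=pt('w5',279,4,122);m=pt('w5',280,150,122);print(e,m,np.arctan2(-(e-m)[0],(e-m)[1]))
print('halflen',np.linalg.norm(e[:2]-np.array([470.7,-35.5])))
print(pt('w5',312,55,50),pt('w5',346,55,50), pt('w5',329,55,50))
E
```

```text
[460.42924421  81.60657744 122.        ] [466.12963976  24.86496719 122.        ] 0.10012640458173627
halflen 117.55610960257725
[480.99113636  76.08909896  50.        ] [501.49009326  77.99674665  50.        ] [491.24025071  77.04288892  50.        ]
```

{"name": "servo_tool", "arguments": {"plan": [[0,2,0,0,0,0,255],[0,1,0,0,0,0,255],[0,0.7,0,0,0,0,255],[0,0.5,0,0,0,0,255],[0,0,0,0,0,0,255],[0,-1,0,0,0,0,255],[0,0,0,0,0,0,255],[0,0,0,0,0,0,255]]}}

```text
time: 10.45
position: [501.3, -33.2, 110.6]
eef_rot: [0.674, 0.739, -0.0, -0.0]
force: [-0.3, 0.9, -1.7]
width: 15.6
finger_force: 30.0
```

```bash
python3 - <<'E'
from h import *
to([500.7,-33.5,75])
E
```

```text
t 10.45 pos [501.3 -33.2 110.6] phi 0.0924 tilt [-0.001  0.   ] w 15.6 F [-0.3  0.9 -1.7]
shift cm [-0.02 -0.06  3.56]
```

{"name": "servo_tool", "arguments": {"plan": [[0,-0.06,1.5,0,0,0.003,255],[0,0,1.5,0,0,0,255],[0,0,1,0,0,0,255],[0,0,0.6,0,0,0,255],[0,0,0.4,0,0,0,255],[0,0,0.3,0,0,0,255],[0,0,0,0,0,0,255]]}}

```text
time: 11.03
position: [501.4, -33.2, 57.3]
eef_rot: [0.675, 0.738, -0.0, -0.0]
force: [-2.4, -0.1, -2.6]
width: 15.7
finger_force: 30.0
```

```bash
python3 - <<'E'
from h import *
to([500.7,-33.5,56.5])
E
```

```text
t 11.03 pos [501.4 -33.2  57.3] phi 0.0898 tilt [-0.001  0.   ] w 15.7 F [-2.4 -0.1 -2.6]
shift cm [-0.03 -0.07  0.08]
```

{"name": "servo_tool", "arguments": {"plan": [[0,0,0.15,0,0,0,255],[0,0,0,0,0,0,255],[0,0,0,0,0,0,160],[0,0,0,0,0,0,160],[0,0,0,0,0,0,160],[0,0,0,0,0,0,160],[0,0,0,0,0,0,160],[0,0,0,0,0,0,160]]}}

```text
time: 11.7
position: [502.2, -33.1, 56.2]
eef_rot: [0.675, 0.738, 0.0, 0.0]
force: [-0.4, -0.4, 0.6]
width: 32.4
finger_force: 0.0
```

```bash
python3 - <<'E'
from h import *
to([500.7,-33.5,56.5])
E
```

```text
t 11.7 pos [502.2 -33.1  56.2] phi 0.0901 tilt [0. 0.] w 32.4 F [-0.4 -0.4  0.6]
shift cm [-0.03 -0.15 -0.03]
```

{"name": "servo_tool", "arguments": {"plan": [[0,-0.15,-1,0,0,0,160],[0,0,-2,0,0,0,160],[0,-1,-3,0,0,0,200],[0,-2,-3,0,0,0,255],[0,-2,-3,0,0,0,255],[-1,-1,-3,0,0,0,255],[-1,0,-2,0,0,0,255],[0,0,0,0,0,0,255],[0,0,0,0,0,0,255]]}}

```text
time: 12.45
position: [443.1, -58.7, 227.4]
eef_rot: [0.675, 0.738, 0.002, 0.001]
force: [0.5, -0.1, -0.7]
width: 0.2
finger_force: 0.0
```

```bash
python3 - <<'E'
from h import *
to([500.7,-33.5,260])
snap('wrist','w6');snap('scene','s6');snap('top','t6')
w=cv2.imread('pics/w6.png'); s=cv2.imread('pics/s6.png')[150:270,180:340]
w=cv2.resize(w,(480,360)); s=cv2.resize(s,(320,240),interpolation=cv2.INTER_CUBIC)
c=np.zeros((360,800,3),np.uint8);c[:,:480]=w;c[:240,480:]=s
cv2.imwrite('pics/m6.png',c)
print(proj('w6',[555.3,-28.7,58]))
E
```

```text
t 12.45 pos [443.1 -58.7 227.4] phi 0.0891 tilt [0.003 0.002] w 0.2 F [ 0.5 -0.1 -0.7]
shift cm [ 2.01  5.97 -3.23]
[393.54673909 172.94658129]
```

View pics/m6.png

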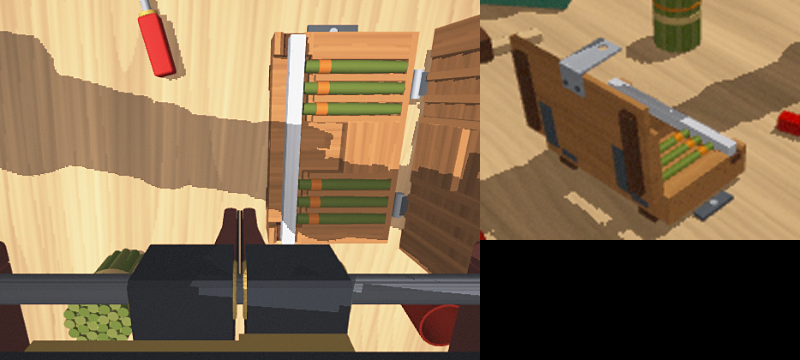

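The bar lies straight across both cheeks, from (297,36) to (288,245) in the montage. The lid leans back a little.

{"name": "servo_tool", "arguments": {"plan": [[0.2,0,-2,0,0,0,255],[0.2,0.5,-2,0,0,0,255],[0.2,2,0,0,0,0,255],[0.2,3.6,0,0,0,0,255],[0.2,3.6,0,0,0,0,255],[0.2,3.6,0,0,0,0,255],[0.2,3.6,0,0,0,0,255],[0.2,3.6,0,0,0,0,255],[0.2,3.6,0,0,0,0,255],[0.2,2.3,0,0,0,0,255],[0,1,0,0,0,0,255],[0,0,0,0,0,0,255]]}}

```text
time: 13.6
position: [714.8, -12.7, 262.5]
eef_rot: [0.674, 0.739, -0.002, -0.001]
force: [-1.3, -0.2, 0.6]
width: 0.8
finger_force: 0.0
```

```bash
python3 - <<'E'
from h import *
to([714.7,-14.4,163])
for u,v in((346.5,42),(336.6,286)): 
    p=pt('w6',u,v,68); print(p,(p-[555.3,-28.7,0])@[.996,.0895,0],(p-[555.3,-28.7,0])@[-.0895,.996,0])
E
```

```text
t 13.6 pos [714.8 -12.7 262.5] phi 0.0917 tilt [-0.004 -0.001] w 0.8 F [-1.3 -0.2  0.6]
shift cm [-0.16  0.02  9.95]
[490.36103248  82.12278636  68.        ] -54.760572268785396 116.19153280644315
[ 513.4767273  -151.44429012   68.        ] -52.64159357882664 -118.51013005168217
```

{"name": "servo_tool", "arguments": {"plan": [[-0.1,0,3,0,0,0,255],[0,0,3.5,0,0,0,255],[0,0,2,0,0,0,255],[0,0,1,0,0,0,255],[0,-2,0,0,0,0,255],[0,-1.8,0,0,0,0,255],[0,-1.6,0,0,0,0,255],[0,-1.7,0.2,0,0,0,255],[0,-1.1,0.2,0,0,0,255],[0,-1.1,0.2,0,0,0,255],[0,-1,0.3,0,0,0,255],[0,-1,0.3,0,0,0,255],[0,-1,0.5,0,0,0,255],[0,-0.9,0.5,0,0,0,255],[0,0,0,0,0,0,255]]}}

```text
time: 14.85
position: [580.8, -27.2, 149.3]
eef_rot: [0.675, 0.738, 0.0, -0.0]
force: [-0.4, -0.9, -0.6]
width: 0.7
finger_force: 0.0
```

```bash
python3 - <<'E'
from h import *
to([714.7,-14.4,163]); snap('scene','s7')
E
```

```text
t 14.85 pos [580.8 -27.2 149.3] phi 0.0892 tilt [-0.     0.001] w 0.7 F [-0.4 -0.9 -0.6]
shift cm [ 0.08 13.45 -1.37]
```

{"name": "servo_tool", "arguments": {"plan": [[0,-0.8,0.9,0,0,0,255],[0,-0.8,0.9,0,0,0,255],[0,-0.7,0.8,0,0,0,255],[0,-0.7,0.9,0,0,0,255],[0,-0.5,0.9,0,0,0,255],[0,-0.5,1,0,0,0,255],[0,-0.4,0.9,0,0,0,255],[0,-0.4,0.5,0,0,0,255],[0,0,0,0,0,0,255]]}}

```text
time: 15.65
position: [532.1, -31.3, 79.5]
eef_rot: [0.675, 0.738, -0.001, -0.002]
force: [-0.4, 0.2, -0.6]
width: 0.4
finger_force: 0.0
```

```bash
python3 - <<'E'
from h import *
to([555.3-30,-28.7-2.7,78]); snap('scene','s8')
E
```

```text
t 15.65 pos [532.1 -31.3  79.5] phi 0.0897 tilt [-0.004 -0.   ] w 0.4 F [-0.4  0.2 -0.6]
shift cm [ 0.05 -0.67  0.15]
```

{"name": "servo_tool", "arguments": {"plan": [[0,-0.4,0.1,0,0,0,255],[0,-0.3,0.1,0,0,0,255],[0,0,0.1,0,0,0,255],[0,0,0.1,0,0,0,255],[0,0,0,0,0,0,255]]}}

```text
time: 16.12
position: [526.6, -32.0, 78.3]
eef_rot: [0.675, 0.738, -0.0, -0.001]
force: [-7.3, 0.5, 16.3]
width: 0.2
finger_force: 8.3
```

```bash
python3 - <<'E'
from h import *
to([555.3-30,-28.7-2.7,78]); snap('scene','s9')
E
```

```text
t 16.12 pos [526.6 -32.   78.3] phi 0.0894 tilt [-0.002  0.001] w 0.2 F [-7.3  0.5 16.3]
shift cm [ 0.07 -0.12  0.03]
```

```bash
python3 - <<'E'
from h import *
s=ctrl.sense();print(s['joints'])
D=[(674.6,221.8,1.5563),(578.0,262.3,1.77435),(507.36,262.5,1.93703),(557.9,262.1,1.83045),(585.75,81.67,1.92958),(np.hypot(*s['position'][:2]),s['position'][2],s['joints'][3])]
M=np.array([[2*z,-1,-np.cos(j)] for r,z,j in D]);b=np.array([-(r*r+z*z) for r,z,j in D])
x,res,_,sv=np.linalg.lstsq(M,b,rcond=None);k,A,B=x;A2=A-0
print('k',k,'A-k2',A,'B',B,'resid',M@x-b)
# r^2+z^2+2kz = A' + B cos j
for z in(10,16,25,40):
    print(z,np.sqrt(A+B*np.cos(2.44)-z*z-2*k*z))
E
```

```text
[-0.49906315  0.48632243  0.56420397  2.05623644 -0.39733209  0.70671757
  0.40974625]
k 33.447892206327474 A-k2 515168.70783183037 B 472299.70026929904 resid [-2897.19385674   739.15842352 -2156.94865316  3574.48513922
  5908.96874845 -5168.46980268]
10 391.9822176900848
16 391.2706023697169
25 390.0277198085377
40 387.4831421531231
```

{"name": "servo_tool", "arguments": {"plan": [[0,0,-1,0,0,0,255],[1,-1,-3,0,0,0,255],[3,-1,-3,0,0,0,220],[3.5,-1,-3,0,0,0,160],[3.8,-1,-2,0,0,0,130],[3.8,-1,0,0,0,0,100],[3.8,0,0,0,0,0,100],[3.8,0,0,0,0,0,100],[3,0,0,0,0,0,100],[1.5,0,0,0,0,0,100],[0,0,0,0,0,0,100]]}}

```text
time: 17.08
position: [455.5, 231.0, 191.4]
eef_rot: [0.672, 0.74, 0.0, -0.0]
force: [-0.0, -1.3, -0.3]
width: 53.0
finger_force: 0.0
```

{"name": "servo_tool", "arguments": {"plan": [[0,0,0,0,0,-0.1235,100],[0,0,0,0,0,-0.1235,100],[0,0,0,0,0,-0.1235,100],[0,0,0,0,0,-0.1235,100],[0,0,0,0,0,-0.1235,100],[0,0,0,0,0,-0.1235,100],[0,0,0,0,0,-0.1235,100],[0,0,0,0,0,-0.1235,100],[0,0,0,0,0,-0.1235,100],[0,0,0,0,0,-0.1235,100],[0,0,0,0,0,-0.1235,100],[0,0,0,0,0,-0.1235,100],[0,0,0,0,0,-0.1235,100],[0,0,0,0,0,-0.1235,100],[0,0,0,0,0.12,0,100],[0,0,0,0,0,0,100],[0,0,0,0,0,0,100]]}}

```text
time: 18.5
position: [457.7, 225.3, 190.8]
eef_rot: [-0.121, 0.991, -0.008, -0.059]
force: [-0.5, -0.2, 0.3]
width: 53.1
finger_force: 0.0
```

```bash
python3 - <<'E'
from h import *
to([502,290.7,60]); print(ctrl.sense()['joints']); snap('wrist','w10')
for p in([520.5,295.5,12],[578.6,310.7,12],[452.7,278,12]): print(proj('w10',p))
E
```

```text
t 18.5 pos [457.7 225.3 190.8] phi 1.8147 tilt [-0.114 -0.03 ] w 53.1 F [-0.5 -0.2  0.3]
shift cm [-7.38  5.3  12.29]
[-0.78977026  0.31257778  0.28573203  1.91039196 -0.13440737  1.04963945
  1.37628845]
[327.59959657 279.60598391]
[327.01281118 331.42264136]
[328.54340061 215.68264102]
```

{"name": "servo_tool", "arguments": {"plan": [[-1.5,1,1,0,0,0,100],[-3,2.1,3.5,0,0,0,100],[-2.4,1.8,4,0,0,0,100],[-0.5,0.4,3,0,0,-0.01,100],[0,0,0.8,0,0,0,100],[0,0,0,0,0,0,100],[0,0,0,0,0,0,100]]}}

```text
time: 19.13
position: [494.2, 283.5, 75.3]
eef_rot: [-0.128, 0.99, -0.007, -0.059]
force: [0.5, 0.7, 0.5]
width: 53.5
finger_force: 0.0
```

```bash
python3 - <<'E'
from h import *
to([502,290.7,3.2]); snap('wrist','w11')
crop('w11',0,0,560,420,1,'w11')
# red/steel measurement
im=cv2.imread('pics/w11.png'); hsv=cv2.cvtColor(im,cv2.COLOR_BGR2HSV)
m=((hsv[...,0]<8)|(hsv[...,0]>172))&(hsv[...,1]>170)&(hsv[...,2]>110)
n,l,st,c=cv2.connectedComponentsWithStats(m.astype(np.uint8))
for i in np.argsort(-st[1:,4])[:4]+1: print(st[i],c[i])
for p in([502,290.7,24],[454,278,24],[520.5,295.5,12],[578.6,310.7,12]): print(proj('w11',p))
E
```

```text
t 19.13 pos [494.2 283.5  75.3] phi 1.8275 tilt [-0.115 -0.03 ] w 53.5 F [0.5 0.7 0.5]
shift cm [-1.79  0.49  7.05]
[ 271  171   35   97 3273] [287.57317446 218.88664833]
[284.99025282 251.0384696 ]
[285.06381903 177.24393568]
[284.54782689 272.15732427]
[284.26353748 349.28313346]
```

{"name": "servo_tool", "arguments": {"plan": [[-0.9,0.3,2.5,0,0,0,100],[-0.7,0.3,2.5,0,0,0,100],[-0.2,0,1.5,0,0,0,100],[0,0,0.5,0,0,0,100],[0,0,0,0,0,0,100],[0,0,0,0,0,0,100]]}}

```text
time: 19.68
position: [502.7, 293.0, 4.3]
eef_rot: [-0.128, 0.99, -0.007, -0.058]
force: [0.3, -0.5, 0.9]
width: 53.3
finger_force: 0.0
```

```bash
python3 - <<'E'
from h import *
to([502,290.7,3.2]); snap('wrist','w12')
E
```

```text
t 19.68 pos [502.7 293.    4.3] phi 1.8281 tilt [-0.114 -0.028] w 53.3 F [ 0.3 -0.5  0.9]
shift cm [ 0.12 -0.2   0.13]
```

{"name": "servo_tool", "arguments": {"plan": [[0.1,-0.1,0.1,0,0,0,255],[0,0,0,0,0,0,255],[0,0,0,0,0,0,255],[0,0,0,0,0,0,255],[0,0,0,0,0,0,255],[0,0,0,0,0,0,255],[0,0,0,0,0,0,255]]}}

```text
time: 20.32
position: [501.1, 291.8, 1.9]
eef_rot: [-0.128, 0.99, -0.007, -0.059]
force: [-0.9, -0.5, 4.0]
width: 24.0
finger_force: 30.0
```

```bash
python3 - <<'E'
from h import *
to([502,290.7,3.2]); snap('wrist','w13')
im=cv2.imread('pics/w13.png'); cv2.imwrite('pics/w13c.png',cv2.resize(im[120:420,180:400],None,fx=2,fy=2,interpolation=cv2.INTER_CUBIC))
print(ctrl.sense()['finger_force'])
E
```

```text
t 20.32 pos [501.1 291.8   1.9] phi 1.8289 tilt [-0.116 -0.029] w 24.0 F [-0.9 -0.5  4. ]
shift cm [-0.05 -0.13 -0.14]
29.997575722587584
```

View pics/w13c.png

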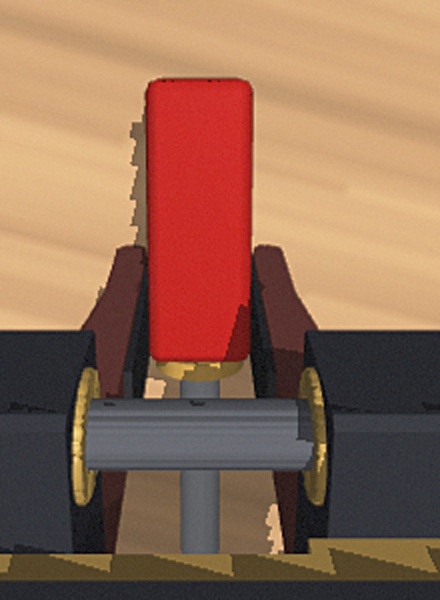

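The pin is held squarely, pads just behind the collar. The handle's rear edge is at full-frame (280,159) and the collar's front at about (280,309).

```bash
python3 - <<'E'
from h import *
e=pt('w13',279.5,159,24);c=pt('w13',280,309,14)
p=np.array([np.cos(.256),np.sin(.256),0]);T=np.array([501.1,291.8,1.9])
print(e,c,'g from rear',70-(T-e)@p-1.2,'collar',(c-T)@p-1.2, 'lat',(e-T)@[-p[1],p[0],0])
a=.0895;ex=np.array([np.cos(a),np.sin(a),0])
for g in(15,18,20):print(np.array([555.3,-28.7,15.9])+ex*(-89-60-g-1.2))
E
```

```text
[449.851739   279.46779262  24.        ] [520.81068966 298.50427448  14.        ] g from rear 16.09921623537215 collar 19.565938544101453 lat 1.0464154037288225
[390.7612051  -43.46566878  15.9       ]
[387.77321246 -43.73381046  15.9       ]
[385.78121737 -43.91257159  15.9       ]
```

{"name": "servo_tool", "arguments": {"plan": [[0.2,0,-1.5,0,0,0,255],[0.4,0,-3,0,0,0,255],[0.4,0,-3,0,0,0,255],[0.4,0,-3,0,0,0,255],[0,0,0,-0.01,0,0.084,255],[0,0,0,-0.01,0,0.083,255],[0,0,0,0,0,0,255],[0,0,0,0,0,0,255]]}}

```text
time: 21.03
position: [499.4, 291.1, 107.3]
eef_rot: [-0.046, 0.997, -0.002, -0.06]
force: [-0.2, -0.2, -1.1]
width: 24.0
finger_force: 30.0
```

```bash
python3 - <<'E'
from h import *
to([400,-43,100]); M=R.from_quat(ctrl.sense()['eef_rot']).as_matrix(); print(M.round(3))
E
```

```text
t 21.03 pos [499.4 291.1 107.3] phi 1.663 tilt [-0.12 -0.01] w 24.0 F [-0.2 -0.2 -1.1]
shift cm [ 12.79 -32.35   2.26]
[[-0.989 -0.092 -0.12 ]
 [-0.091  0.996 -0.01 ]
 [ 0.12   0.001 -0.993]]
```

{"name": "servo_tool", "arguments": {"plan": [[1,-1.5,0.1,0,0,0,255],[1.3,-3.5,0.2,0,0,0,255],[1.3,-3.5,0.2,0,0,0,255],[1.3,-3.5,0.2,0,0,0,255],[1.3,-3.5,0.2,0,0,0,255],[1.3,-3.5,0.2,0,0,0,255],[1.3,-3.5,0.2,0,0,0,255],[1.3,-3.5,0.2,0,0,0,255],[1.3,-3.5,0.2,0,0,0,255],[1,-2.3,0.2,0,0,0,255],[0.2,-0.3,0.2,0,0,0,255],[0,0,0,0,0,0,255],[0,0,0,0,0,0,255]]}}

```text
time: 22.12
position: [401.6, -39.1, 101.3]
eef_rot: [-0.046, 0.997, -0.002, -0.06]
force: [-0.4, 0.1, -0.8]
width: 24.0
finger_force: 30.0
```

```bash
python3 - <<'E'
from h import *
to([388.5,-43.6,60]); print(ctrl.sense()['joints'])
E
```

```text
t 22.12 pos [401.6 -39.1 101.3] phi 1.6624 tilt [-0.12 -0.01] w 24.0 F [-0.4  0.1 -0.8]
shift cm [ 0.84 -0.33  4.26]
[-0.40489433  0.29352779  0.40357259  2.22415267 -0.15127849  0.77295602
  1.76751549]
```

{"name": "servo_tool", "arguments": {"plan": [[0.5,-0.2,1.5,0,0,0,255],[0.4,-0.2,2,0,0,0,255],[0,0,2,0,0,0,255],[0.2,0,2,0,0,0,255],[0,0,0.7,0,0,0,255],[0,0,0,0,0,0,255],[0,0,0,0,0,0,255]]}}

```text
time: 22.7
position: [381.7, -44.8, 21.5]
eef_rot: [-0.046, 0.997, -0.002, -0.06]
force: [0.3, 0.5, -0.4]
width: 23.7
finger_force: 30.0
```

```bash
python3 - <<'E'
from h import *
to([388.5,-43.6,15.9]); print(ctrl.sense()['joints'])
snap('wrist','w14');snap('top','t14');snap('scene','s14')
E
```

```text
t 22.7 pos [381.7 -44.8  21.5] phi 1.6627 tilt [-0.12 -0.01] w 23.7 F [ 0.3  0.5 -0.4]
shift cm [-0.75  0.06  0.47]
[-0.32879615  0.43821053  0.33441234  2.30546198 -0.25197439  0.55505556
  1.87062086]
```

{"name": "servo_tool", "arguments": {"plan": [[0.07,0.05,0.56,0,0,-0.002,255],[-0.5,0,-0.06,0,0,0,255],[-0.5,0,-0.06,0,0,0,255],[-0.3,0,-0.036,0,0,0,255],[-0.3,0,-0.036,0,0,0,255],[-0.3,0,-0.036,0,0,0,255],[-0.3,0,-0.036,0,0,0,255],[0,0,0,0,0,0,255]]}}

```text
time: 23.52
position: [402.6, -43.2, 15.9]
eef_rot: [-0.046, 0.997, -0.002, -0.06]
force: [-1.0, 0.1, -0.3]
width: 24.2
finger_force: 30.0
```

```bash
python3 - <<'E'
from h import *
to([430,-40,15.9]); s=ctrl.sense(); d=s['position']-[555.3,-28.7,0];print('mould',d@[.996,.0894,0],d@[-.0894,.996,0],s['torque'])
E
```

```text
t 23.52 pos [402.6 -43.2  15.9] phi 1.6629 tilt [-0.119 -0.01 ] w 24.2 F [-1.   0.1 -0.3]
shift cm [-2.74  0.06 -0.33]
mould -153.3861036246226 -0.7453677692325922 [ 0.04584212 -0.10047103  0.00768422]
```

{"name": "servo_tool", "arguments": {"plan": [[-0.3,0.05,-0.036,0,0,0,255],[-0.4,0,-0.048,0,0,0,255],[-0.4,0,-0.048,0,0,0,255],[-0.4,0,-0.048,0,0,0,255],[0,0,0,0,0,0,255]]}}

```text
time: 23.93
position: [418.0, -41.2, 15.9]
eef_rot: [-0.046, 0.997, -0.002, -0.059]
force: [0.5, -0.0, -0.1]
width: 23.7
finger_force: 30.0
```

```bash
python3 - <<'E'
from h import *
to([430,-40,15.9]); s=ctrl.sense(); d=s['position']-[555.3,-28.7,0];print('mould',d@[.996,.0894,0],d@[-.0894,.996,0],s['torque'])
E
```

```text
t 23.93 pos [418.  -41.2  15.9] phi 1.663 tilt [-0.118 -0.01 ] w 23.7 F [ 0.5 -0.  -0.1]
shift cm [-1.2   0.01 -0.14]
mould -137.84339677951874 -0.14351331062596984 [ 0.03236353 -0.13919932  0.01811858]
```

{"name": "servo_tool", "arguments": {"plan": [[-0.4,0,-0.048,0,0,0,255],[-0.5,0,-0.06,0,0,0,255],[-0.5,0,-0.06,0,0,0,255],[-0.5,0,-0.06,0,0,0,255],[-0.5,0,-0.06,0,0,0,255],[0,0,0,0,0,0,255]]}}

```text
time: 24.43
position: [442.4, -38.9, 15.9]
eef_rot: [-0.046, 0.997, -0.002, -0.059]
force: [0.1, -0.3, -2.0]
width: 23.6
finger_force: 30.0
```

```bash
python3 - <<'E'
from h import *
to([430,-40,15.9]); s=ctrl.sense(); d=s['position']-[555.3,-28.7,0];print('mould',d@[.996,.0894,0],d@[-.0894,.996,0],s['torque'])
E
```

```text
t 24.43 pos [442.4 -38.9  15.9] phi 1.6631 tilt [-0.118 -0.01 ] w 23.6 F [ 0.1 -0.3 -2. ]
shift cm [1.23 0.01 0.15]
mould -113.40296197048123 -0.07575427794376921 [ 0.03530836 -0.1433109  -0.10671742]
```

{"name": "servo_tool", "arguments": {"plan": [[-0.4,0,-0.048,0,0,0,255],[-0.4,0,-0.048,0,0,0,255],[-0.2,0,-0.024,0,0,0,255],[-0.2,0,-0.024,0,0,0,255],[0,0,0,0,0,0,255]]}}

```text
time: 24.85
position: [453.3, -37.9, 15.9]
eef_rot: [-0.046, 0.997, -0.002, -0.06]
force: [-0.8, -0.6, -0.3]
width: 23.8
finger_force: 30.0
```

```bash
python3 - <<'E'
from h import *
to([430,-40,15.9]); s=ctrl.sense(); d=s['position']-[555.3,-28.7,0];print('mould',d@[.996,.0894,0],d@[-.0894,.996,0],s['torque'])
E
```

```text
t 24.85 pos [453.3 -37.9  15.9] phi 1.6628 tilt [-0.119 -0.01 ] w 23.8 F [-0.8 -0.6 -0.3]
shift cm [2.33 0.01 0.28]
mould -102.39198163408432 -0.04481970336329866 [ 0.02418682 -0.07707157  0.00613658]
```

{"name": "servo_tool", "arguments": {"plan": [[-0.15,0,-0.018,0,0,0,255],[-0.15,0,-0.018,0,0,0,255],[-0.15,0,-0.018,0,0,0,255],[-0.1,0,-0.012,0,0,0,255],[0,0,0,0,0,0,255]]}}

```text
time: 25.27
position: [453.6, -37.8, 15.6]
eef_rot: [-0.045, 0.997, -0.002, -0.064]
force: [-10.6, -0.8, 9.8]
width: 23.8
finger_force: 36.2
```

```bash
python3 - <<'E'
from h import *
to([430,-40,15.9]); s=ctrl.sense(); d=s['position']-[555.3,-28.7,0];print('mould',d@[.996,.0894,0],d@[-.0894,.996,0],s['torque'])
E
```

```text
t 25.27 pos [453.6 -37.8  15.6] phi 1.6617 tilt [-0.128 -0.009] w 23.8 F [-10.6  -0.8   9.8]
shift cm [2.36 0.   0.27]
mould -102.07282450540183 -0.024586634888008163 [-0.11578585  1.79489461  0.03738352]
```

```bash
cat >> h.py <<'E'
def rear(f,z=38):
    im=cv2.imread('pics/'+f+'.png'); hsv=cv2.cvtColor(im,cv2.COLOR_BGR2HSV)
    m=(((hsv[...,0]<8)|(hsv[...,0]>172))&(hsv[...,1]>150)&(hsv[...,2]>70)).astype(np.uint8)
    n,l,st,c=cv2.connectedComponentsWithStats(m)
    for i in np.argsort(-st[1:,4])[:3]+1:
        x,y,w,h,a=st[i]
        if a<300: continue
        p=pt(f,x+w/2,y,z); q=pt(f,x+w/2,y+h,z)
        g=lambda p:((p-[555.3,-28.7,0])@[.996,.0894,0]).round(1)
        print(st[i],'rear',p.round(1),g(p),((p-[555.3,-28.7,0])@[-.0894,.996,0]).round(1),'front',g(q))
E
python3 - <<'E'
from h import *
snap('wrist','w15'); rear('w15'); rear('w13',24); rear('w14',43.5)
E
```

```text
[ 253  159   54  142 7370] rear [401.1 -41.2  38. ] -154.7 1.3 front -90.1
[ 436    0  124   87 6952] rear [329.6  40.9  38. ] -218.6 89.5 front -184.8
[ 253  159   53  142 7347] rear [449.9 279.5  24. ] -77.5 316.4 front -13.6
[ 253  159   54  142 7367] rear [328.9 -48.2  43.5] -227.2 0.8 front -162.4
[ 424  155  136   73 6792] rear [318.8  42.7  43.5] -229.2 92.3 front -197.0
```

{"name": "servo_tool", "arguments": {"plan": [[0.3,0,0.036,0,0,0,255],[0,0,0,0,0,0,150],[0,0,0,0,0,0,150],[0,0,0,0,0,0,150],[0,0,0,0,0,0,150],[0,0,0,0,0,0,150],[0.8,0,0.1,0,0,0,150],[0.8,0,0.1,0,0,0,150],[0.9,0,0.1,0,0,0,150],[0,0,0,0,0,0,150]]}}

```text
time: 26.15
position: [428.1, -40.6, 15.9]
eef_rot: [-0.045, 0.997, -0.002, -0.061]
force: [0.3, 0.3, -0.9]
width: 36.1
finger_force: 0.0
```

```bash
python3 - <<'E'
from h import *
to([430,-40,15.9]); s=ctrl.sense(); d=s['position']-[555.3,-28.7,0];print('mould',d@[.996,.0894,0],d@[-.0894,.996,0],s['torque'])
snap('wrist','w16'); rear('w16'); rear('w16',36)
E
```

```text
t 26.15 pos [428.1 -40.6  15.9] phi 1.6618 tilt [-0.121 -0.01 ] w 36.1 F [ 0.3  0.3 -0.9]
shift cm [-0.19  0.04 -0.03]
mould -127.75870619898627 -0.46002784613917314 [ 0.06575447 -0.03091918 -0.01101358]
[ 434   58  126   79 6375] rear [326.1  41.6  38. ] -222.0 90.5 front -190.1
[ 252  209   52  110 5625] rear [397.2 -42.8  38. ] -158.7 0.1 front -106.9
[ 434   58  126   79 6375] rear [325.4  42.8  36. ] -222.6 91.8 front -190.2
[ 252  209   52  110 5625] rear [397.5 -42.8  36. ] -158.4 0.1 front -105.9
```

{"name": "servo_tool", "arguments": {"plan": [[0,0,0,0,0,0,255],[0,0,0,0,0,0,255],[0,0,0,0,0,0,255],[0,0,0,0,0,0,255],[0,0,0,0,0,0,255],[-0.2,0,-0.024,0,0,0,255],[-0.2,0,-0.024,0,0,0,255],[-0.2,0,-0.024,0,0,0,255],[0,0,0,0,0,0,255]]}}

```text
time: 26.95
position: [434.1, -40.1, 15.6]
eef_rot: [-0.046, 0.997, -0.002, -0.062]
force: [-5.8, -2.0, 5.9]
width: 24.4
finger_force: 29.5
```

```bash
python3 - <<'E'
from h import *
to([430,-40,15.9]); s=ctrl.sense(); d=s['position']-[555.3,-28.7,0];print('mould',d@[.996,.0894,0],d@[-.0894,.996,0],s['torque'])
snap('wrist','w17'); rear('w17')
E
```

```text
t 26.95 pos [434.1 -40.1  15.6] phi 1.6619 tilt [-0.124 -0.01 ] w 24.4 F [-5.8 -2.   5.9]
shift cm [0.4  0.04 0.02]
mould -121.77305628342437 -0.4710539002838896 [-0.3601113   1.15997879 -0.01725846]
[ 435   45  125   80 6414] rear [327.   41.4  38. ] -221.1 90.3 front -189.0
[ 254  203   51  116 5695] rear [400.5 -41.9  38. ] -155.4 0.7 front -101.0
```

{"name": "servo_tool", "arguments": {"plan": [[0,0,-0.15,0,0,0,255],[-0.2,0,-0.03,0,0,0,255],[-0.2,0,-0.05,0,0,0,255],[-0.2,0,-0.05,0,0,0,255],[0,0,0,0,0,0,255]]}}

```text
time: 27.42
position: [434.4, -39.9, 16.7]
eef_rot: [-0.045, 0.997, -0.002, -0.068]
force: [-14.8, -3.3, 4.7]
width: 24.7
finger_force: 29.5
```

```bash
python3 - <<'E'
from h import *
to([430,-40,15.9]); s=ctrl.sense(); d=s['position']-[555.3,-28.7,0];print('mould',d@[.996,.0894,0],d@[-.0894,.996,0],s['torque'],s['joints'])
snap('wrist','w18'); rear('w18')
E
```

```text
t 27.42 pos [434.4 -39.9  16.7] phi 1.6614 tilt [-0.135 -0.01 ] w 24.7 F [-14.8  -3.3   4.7]
shift cm [0.43 0.03 0.13]
mould -121.383986189053 -0.3286029274418514 [-0.69592392  3.32040656  0.02727538] [-0.32102194  0.51185555  0.3299151   2.17956481 -0.26141118  0.6270819
  1.86531123]
[ 433   44  127   81 6456] rear [326.5  42.5  38. ] -221.5 91.3 front -188.5
[ 254  203   51  116 5723] rear [401.3 -41.6  38. ] -154.6 0.9 front -100.0
```

{"name": "servo_tool", "arguments": {"plan": [[0,0,0,0,0,0,130],[0,0,0,0,0,0,130],[0,0,0,0,0,0,130],[0,0,0,0,0,0,130],[0,0,0,0,0,0,130],[0.8,0,0,0,0,0,130],[0.3,0,-2,0,0,0,130],[0.3,0,-3,0,0,0,130],[0.3,0,-3,0,0,0,130],[0.3,0,-3,0,0,0,130],[0.3,0,-3,0,-0.06,0,130],[0,0,0,0,-0.06,0,130],[0,0,0,0,0,0,130],[0,0,0,0,0,0,130]]}}

```text
time: 28.63
position: [435.4, -39.5, 159.7]
eef_rot: [-0.046, 0.999, 0.001, -0.001]
force: [0.8, 1.1, -0.5]
width: 42.7
finger_force: 0.0
```

```bash
python3 - <<'E'
from h import *
to([430,-40,15.9]); c=snap('wrist','w19')['pixels']; snap('top','t19');snap('scene','s19'); rear('w19')
for x in(-155,-151,-87,-84,-81): print(x,proj('w19',np.array([555.3,-28.7,0])+x*np.array([.996,.0894,0])+[0,0,38 if x<-86 else 26]).round(1))
u,v=proj('w19',np.array([555.3,-28.7,0])-84*np.array([.996,.0894,0])+[0,0,26]); u=int(u)
for r in range(int(v)-20,min(int(v)+50,420),1): print(r,c[r,u-4:u+5:4].tolist(),end=';')
E
```

```text
t 28.63 pos [435.4 -39.5 159.7] phi 1.6628 tilt [-0.001  0.002] w 42.7 F [ 0.8  1.1 -0.5]
shift cm [ 0.52 -0.04 14.38]
[ 369   71   87   46 2432] rear [319.9  56.   38. ] -226.9 105.4 front -192.2
[ 265  163   28   74 1975] rear [401.1 -41.4  38. ] -154.7 1.2 front -88.6
-155 [277.6 162.6]
-151 [277.6 167.4]
-87 [277.5 238.7]
-84 [277.5 237.2]
-81 [277.5 240.2]
217 [[145, 35, 38], [144, 36, 31], [147, 40, 38]];218 [[144, 37, 33], [142, 32, 32], [147, 40, 35]];219 [[143, 33, 36], [142, 31, 27], [149, 40, 40]];220 [[144, 32, 29], [144, 36, 32], [146, 40, 38]];221 [[145, 39, 35], [146, 39, 36], [144, 34, 30]];222 [[144, 35, 30], [144, 34, 31], [144, 37, 34]];223 [[146, 35, 32], [144, 35, 34], [146, 38, 35]];224 [[146, 43, 41], [141, 34, 29], [142, 28, 28]];225 [[144, 35, 29], [144, 35, 34], [144, 37, 31]];226 [[146, 37, 36], [145, 36, 33], [144, 34, 32]];227 [[144, 37, 34], [143, 34, 31], [145, 34, 27]];228 [[143, 30, 27], [143, 32, 31], [143, 33, 32]];229 [[146, 42, 38], [141, 31, 31], [142, 30, 30]];230 [[144, 34, 33], [142, 31, 27], [145, 38, 31]];231 [[142, 28, 30], [145, 36, 36], [
[... 2180 characters left out ...]
122, 124], [125, 127, 130]];275 [[120, 119, 126], [122, 123, 129], [124, 124, 129]];276 [[124, 125, 130], [125, 127, 130], [118, 122, 127]];277 [[125, 128, 133], [127, 131, 132], [122, 123, 127]];278 [[129, 132, 136], [127, 130, 135], [126, 128, 133]];279 [[127, 128, 132], [126, 128, 133], [128, 130, 136]];280 [[126, 129, 133], [125, 126, 133], [125, 127, 131]];281 [[124, 126, 129], [125, 126, 131], [124, 129, 132]];282 [[124, 125, 131], [125, 126, 133], [123, 124, 130]];283 [[124, 125, 129], [122, 125, 128], [125, 126, 132]];284 [[121, 123, 125], [123, 125, 130], [129, 129, 134]];285 [[119, 124, 127], [121, 122, 128], [121, 124, 128]];286 [[131, 131, 137], [126, 126, 132], [127, 128, 133]];
```

```bash
python3 - <<'E'
from h import *
g=lambda p:((p-[555.3,-28.7,0])@[.996,.0894,0]).round(1)
print('hasp front top',g(pt('w19',277.5,264.7,81)),'rear',g(pt('w19',279,162.7,38)))
for z in(34,36,38): print('collar top front',z,g(pt('w19',278,241.3,z)),'red front',g(pt('w19',278,236.7,z)))
c=cv2.imread('pics/w19.png')
for r in(238,240,242,244): print(r,[tuple(int(k) for k in c[r,u]) for u in range(264,294,3)])
E
```

```text
hasp front top -81.8 rear -154.9
collar top front 34 -83.0 red front -87.4
collar top front 36 -83.8 red front -88.2
collar top front 38 -84.5 red front -88.9
238 [(102, 98, 98), (71, 100, 111), (64, 119, 149), (74, 129, 159), (67, 130, 163), (75, 138, 170), (64, 130, 161), (66, 121, 148), (59, 116, 141), (99, 92, 88)]
240 [(102, 101, 98), (103, 98, 97), (66, 117, 145), (60, 123, 158), (66, 128, 166), (64, 133, 169), (63, 134, 172), (58, 119, 154), (80, 101, 119), (100, 94, 92)]
242 [(102, 99, 96), (102, 102, 99), (102, 96, 94), (100, 91, 91), (100, 100, 104), (106, 104, 107), (98, 98, 100), (96, 95, 91), (99, 94, 90), (100, 96, 94)]
244 [(99, 96, 94), (100, 97, 96), (103, 99, 97), (98, 95, 95), (99, 96, 95), (98, 96, 93), (99, 96, 93), (101, 99, 96), (100, 97, 95), (97, 94, 93)]
```

{"name": "servo_tool", "arguments": {"plan": [[-1.5,0,0,0,0,0,255],[-3,0,0,0,0,0,255],[-3,0,1,0,0,0,255],[-1.9,0,2,0,0,0,255],[0,0,2,0,0,0,255],[0,0,1.5,0,0,0,255],[0,0,0.8,0,0,0,255],[0,0,0,0,0,0,255],[0,0,0,0,0,0,255]]}}

```text
time: 29.53
position: [529.8, -31.1, 86.1]
eef_rot: [-0.046, 0.999, 0.0, -0.001]
force: [0.1, -0.3, -0.3]
width: 0.8
finger_force: 0.0
```

```bash
python3 - <<'E'
from h import *
to([529.4,-31,78])
E
```

```text
t 29.53 pos [529.8 -31.1  86.1] phi 1.6626 tilt [-0.002  0.001] w 0.8 F [ 0.1 -0.3 -0.3]
shift cm [0.04 0.02 0.81]
```

{"name": "servo_tool", "arguments": {"plan": [[0,0,0.3,0,0,0,255],[0,0,0.3,0,0,0,255],[0,0,0.2,0,0,0,255],[0,0,0.1,0,0,0,255],[0,0,0.1,0,0,0,255],[0,0,0.1,0,0,0,255],[0,0,0.1,0,0,0,255],[0,0,0,0,0,0,255],[0,0,0,0,0,0,255]]}}

```text
time: 30.28
position: [530.5, -30.8, 78.1]
eef_rot: [-0.046, 0.999, 0.002, 0.0]
force: [-10.4, 1.9, 35.7]
width: 0.6
finger_force: 18.0
```

```bash
python3 - <<'E'
from h import *
to([529.4,-31,78]); 
snap('top','t20')
im=cv2.imread('pics/t20.png');h0=cv2.imread('pics/t0.png')
for n,(x,y) in dict(cup=(177,299),bundle=(379,314),jar=(180,128),redcup=(372,137),tamper=(445,205)).items():
    print(n,np.abs(im[y-15:y+15,x-15:x+15].astype(int)-h0[y-15:y+15,x-15:x+15]).mean().round(1))
E
```

```text
t 30.28 pos [530.5 -30.8  78.1] phi 1.6621 tilt [0.001 0.004] w 0.6 F [-10.4   1.9  35.7]
shift cm [ 0.11 -0.01  0.01]
cup 3.1
bundle 2.1
jar 2.5
redcup 2.5
tamper 2.2
```

{"name": "servo_tool", "arguments": {"plan": [[0,0,-0.12,0,0,0,255],[0,0,0,0,0,0,255],[0,0,0,0,0,0,255],[0,0,0,0,0,0,255]]}}

```text
time: 30.67
position: [530.5, -30.8, 78.2]
eef_rot: [-0.046, 0.999, 0.001, 0.0]
force: [-7.5, 0.8, 23.6]
width: 0.5
finger_force: 11.6
```

```bash
python3 - <<'E'
from h import *
to([529.4,-31,78]); snap('wrist','w21'); rear('w21',38); rear('w21',14)
E
```

```text
t 30.67 pos [530.5 -30.8  78.2] phi 1.6623 tilt [0.001 0.003] w 0.5 F [-7.5  0.8 23.6]
shift cm [ 0.11 -0.01  0.02]
[ 257   13   43  121 4931] rear [405.4 -41.4  38. ] -150.5 0.7 front -87.4
[ 257   13   43  121 4931] rear [399.3 -42.   14. ] -156.6 0.7 front -86.0
```

```bash
python3 -c "
from bench import ctrl
print(ctrl.close_job())"
```

```text
the job is handed in; nothing more can be done
None
```

I handed the job in at about 31 s: the bar lies in both notches, the lid is shut, the pin is home (handle end within 1 mm of its home position) and released, and the closed fingers are pressing on the lid at about 24 N; the two cups, jar, bundle and tamper looked unmoved, but I did not check the roller.

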